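Re-clamp a glazed test block with its glaze up

TASK

The terracotta test block stands on end in the blue slide-jaw fixture with its blue glazed face hidden against the fixed jaw. Draw the sliding jaw back by its black knob, tip the block over onto its back so that it lies flat on the bed with the glazed face up, then slide the jaw in again until the block is held squarely by its two ends between the jaws with no gap. Leave the brush, the jar and the sanding block beside the fixture where they are.

Things in the scene. Friction and masses are not known exactly. Their poses are not given: they have to be found in the camera images.
- fixture: Blue fixture screwed to the bench, bed 262 (x) x 96 (y) x 30 mm high, bright steel top at z = 30 mm. Origin: centre of its underside. The jaws slide along its x axis: the fixed steel jaw is at the +x end (from x = +80 to +124 mm, 84 mm wide in y, top 58 mm above the bench, black rubber lining on its face), the sliding jaw opens towards -x.
- fixed_jaw_face (a point): Foot of the fixed jaw's lined face, where it meets the bed, in the middle of the jaw: fixture x = +80 mm, y = 0, z = 30 mm. Axes as the fixture's.
- jaw (a joint): Travel of the sliding jaw in m: 0 = its face is 36 mm from the fixed jaw's face; it grows as the jaw opens, up to 0.105 (141 mm between the faces). The distance between the faces is 36 mm + this value. It stays where it is left; moving it takes about 3 N.
- jaw_knob (a point): Middle of the upright round black plastic knob on the sliding jaw, 25 mm in diameter and 31 mm high, its centre 82 mm and its top about 95 mm above the bench. The knob stands 36 mm behind the sliding jaw's face; the jaw's steel body (84 mm wide in y, 58 mm long) has its top 58 mm above the bench.
- jaw_face (a point): Foot of the sliding jaw's lined face, on the bed, in the middle of the jaw. Axes as the fixture's.
- block: Terracotta test block, 36 (x) x 50 (y) x 80 mm (z), 0.3 kg, with a blue glazed face with two white bands on its own +x side; all the other faces are bare terracotta. Origin: centre of its 36 x 50 end on which it stands at the start. At the start it stands on the bed (its top 110 mm above the bench), glazed face against the fixed jaw, its x axis along the fixture's x.
- block_centre (a point): Centre of the terracotta block. Axes as the block's: its x axis points out of the glazed face.
- dust_brush: Flat wooden brush lying beside the fixture, 60 x 205 x 16 mm, origin at the centre of its underside; bystander.
- plaster_jar: White jar with a blue lid, 70 mm in diameter and 70 mm high, beyond the fixed jaw's end, origin at the centre of its underside; bystander.
- sanding_block: Black sanding block, 36 x 72 x 26 mm, beside the fixture, origin at the centre of its underside; bystander.
There are look-alikes about, which are no part of the job. What is shaped like the block but yellow is not meant.

How it is judged:
On the way, in this order (a step that is already met when the one before it is completed fails the run):
1. the sliding jaw is drawn back far enough for the block to lie down (value of joint jaw above 0.04 m), for 0.1 s.
2. the block lies on the bed with its glazed face up (angle between block_centre's own x axis and vertical below 0.2 rad and z of block_centre in the frame of fixture below 0.055 m), for 0.2 s.
At the end, for the whole second after the job is handed in: Block flat on the bed, glazed face up (within 0.10 rad), its length along the fixture's x (0.08 rad), its centre within 25 mm of the jaws' middle line and at most 43.5 mm from the fixed jaw's face, sliding jaw closed on its other end (jaw 0.041 to 0.047, 3 mm play at most), at rest (angle between block_centre's own x axis and vertical below 0.1 rad and z of block_centre in the frame of fixture between 0.044 and 0.052 m and angle between the z axis of block and the x axis of fixture, either way round below 0.08 rad and x of block_centre in the frame of fixed_jaw_face above -0.0435 m and y of block_centre in the frame of fixed_jaw_face between -0.025 and 0.025 m and value of joint jaw between 0.041 and 0.047 m and linear speed of block below 0.02 m/s); the robot touches nothing.
It fails at once if the flat brush is pushed more than 4 cm or knocked over (distance of dust_brush from where it was at the start of the episode above 0.04 m or angle between dust_brush's own z axis and vertical above 0.6 rad).
It fails at once if the jar is pushed more than 4 cm or knocked over (distance of plaster_jar from where it was at the start of the episode above 0.04 m or angle between plaster_jar's own z axis and vertical above 0.6 rad).
It fails at once if the black sanding block is pushed more than 4 cm or knocked over (distance of sanding_block from where it was at the start of the episode above 0.04 m or angle between sanding_block's own z axis and vertical above 0.6 rad).
It also fails if it takes over 50 s, if anything falls off the work surface, if the arm or the gripper's body presses on something with over 40 N, if the wrist force passes 120 N, or if a joint passes its speed limit or range.

ROBOT

A 6-joint arm with a two-finger parallel gripper is mounted at the origin on a cart in front of the work surface, level with it; the furniture and walls round the work are solid. World frame = base frame: x ahead of the robot, y to its left, z up, the work surface at z = 0. Lengths are in m, angles in rad, forces in N, time in s.
With the tool pointing down it reaches from about 0.4 to 0.825 m from the base axis. Payload 7 kg.
Tool frame: the origin (TCP) lies at the very end of the fingers, on their centre line; the grasp point (between the pads) lies 19 mm behind it; z points along the fingers, y is the line along which they close (so a half turn about z gives the same grasp; the last joint's range is limited). The gripper opens to 88 mm and grips with 3 to 60 N. Pads are 19 mm wide; open, the fingers measure 130 mm over their backs; the gripper's body (78 mm by 193 mm) begins 47 mm behind the grasp point.
Start: joints at [-1.034, 0.359, 0.012, 0, -1.224, -0.288], TCP at [0.166, -0.654, 0.227] pointing down, gripper open.
Joint ranges: [-3.07, 3.07], [-1.43, 2.12], [-1.02, 1.25], [-3.03, 1.67], [-3.05, -0], [-3.03, 3.03]. Speed limits (rad/s): [2.39, 2.39, 3.01, 3.14, 3.14, 3.14].

INTERFACE

Orientations are given as a unit quaternion [x, y, z, w].
In Python, from station import manip, vision gives the robot as it stands.
- The arm moves only by the tool step_arm, never from a script. Its argument "series" is a list that holds one entry, the list of rows, each a list of 7 numbers: the turn, a rotation vector about the tool's x, y, z in degrees, then the shift along the tool's x, y, z in cm, then the opening, from 0 (shut) to 1 (fully open). A call has 1 to 5 rows; each row shifts and turns the commanded pose from where the row before left it, along the tool's axes as they then stand; what a row does not reach is not made up. A row lasts 1/10 s, in which the tool goes at most 50 mm and 8.59 degrees, less where a joint would pass 70% of its speed; a pose out of reach is approached as far as the arm can. A call with a gripper value outside its range is refused whole. The fingers move at their own pace and stop on an object; "newtons" is the grip in N (left out, the last holds). Time passes only in rows, so rows that do not move let the fingers close. It gives the time, the measured TCP pose, the force, the opening and the grip force at its end, in the units of the state.
- manip.get_state(): the state, without advancing time (a new reading comes with each control period).
- vision.grab_frame(name): name is "scene" or "top"; returns (picture, depth): 420x560x3 uint8, red, green, blue; 420x560 float32, m along the optical axis (not along the pixel's ray), 0 where there is no reading.
- vision.calibration(name): a dict with "intrinsics" (3x3 intrinsics, pixels), "D" ([k1, k2, p1, p2, k3] as OpenCV has them; the pictures are not rectified), "T" (4x4, takes a point from camera to world coordinates). Camera axes: x right, y up, looking along -z (the intrinsics and any distortion apply to the point x, -y, -z); pixel columns grow to the right and rows downward; lengths in m; the calibration is good to about 2 mm. A picture is of the moment at which its call begins. calibration takes no time and is no camera call.
- manip.close_job(): hands the job in; it is judged then, once.
Trained networks look in the newest picture that a camera, given by its name, has taken for a name from the list of things; names that differ only in an ending like _2 or _b are one class to them, and where a whole thing is asked for, a point or a joint stands for the part that bears it (a point fixed in the world has none). Each returns a list of dicts, best first, with "score" (0 to 1); they miss things now and then, are a little off and sometimes report something else, mostly with a low value. They report only what shows in the picture. A call takes as long as a camera call. They do not tell look-alikes from the thing itself.
- vision.look_for(label, camera): "rect" ([left, top, width, height] in pixels, round what is visible of it).
- vision.landmark_of(label, camera): "uv" ([column, row] in pixels: a listed point, or the origin of a listed thing).
The state is a dict: "time_s": time; "q": joint angles; "qd": joint speeds; "joint_torque": joint torques, N m; "tool_pos": TCP position; "orientation": TCP orientation; "contact_force": force on the tool from outside, world axes, zero at the start; "wrist_torque": the same for the moment, N m; "finger_gap": finger opening in m; "grasp_force": force on a finger pad.
Only numpy, scipy, OpenCV 4.12 (cv2) and the standard library are available. Lean on these libraries where they do the work, as an engineer would, in place of code of your own. Each camera call takes 0.05 s, during which the arm holds its last target. There are 200 camera calls.

## Working session

There is one attempt and no reset: what is moved stays moved. The work goes in short steps, Python scripts to look and compute and a tool call to move; the robot and the scene stay as the last step left them, time stands still between calls to the robot, and variables do not carry over. Pictures are saved under pics/ and viewed, at most 10 in all, crops included, and the job is handed in when it is done.

Besides the shell and the picture viewer there is one more tool, called after "Request:" in YAML: its name, and indented under it one key for each argument. step_arm: Moves the arm, as the interface text tells. Its arguments: {"type":"object","properties":{"series":{"type":"array"},"newtons":{"type":"number"}},"required":["series"]}

```bash
mkdir -p pics; ls
cat > h.py <<'E'
import numpy as np, cv2
from station import manip, vision
from scipy.spatial.transform import Rotation as R
def ray(cam,uv):
    c=vision.calibration(cam);K=np.array(c["intrinsics"]);D=np.array(c["D"]);T=np.array(c["T"])
    p=cv2.undistortPoints(np.array([[uv]],float),K,D)[0,0]
    return T[:3,3],T[:3,:3]@np.array([p[0],-p[1],-1])
def at_z(cam,uv,z):
    o,d=ray(cam,uv);return o+d*(z-o[2])/d[2]
def at_depth(cam,uv,dep):
    o,d=ray(cam,uv);u,v=int(round(uv[0])),int(round(uv[1]))
    return o+d*float(np.median(dep[v-1:v+2,u-1:u+2]))
def proj(cam,P):
    c=vision.calibration(cam);K=np.array(c["intrinsics"]);D=np.array(c["D"]);T=np.array(c["T"])
    q=(np.atleast_2d(P)-T[:3,3])@T[:3,:3];q=q*[1,-1,-1]
    return cv2.projectPoints(q,np.zeros(3),np.zeros(3),K,D)[0][:,0]
E
python3 - <<'E'
from h import *
np.set_printoptions(precision=3,suppress=True)
for c in("scene","top"):
    im,d=vision.grab_frame(c);cv2.imwrite(f"pics/{c}0.png",im[...,::-1]);np.save(f"{c}0.npy",d)
    for l in("fixture","fixed_jaw_face","jaw_knob","jaw_face","block_centre","block","dust_brush","plaster_jar","sanding_block"):
        print(c,l,[(np.round(r["uv"],1),round(r["score"],2),at_depth(c,r["uv"],d)) for r in vision.landmark_of(l,c)][:3])
s=manip.get_state();print(s)
E
```

```text
pics
scene fixture [(array([247.5, 212.8]), 0.86, array([ 0.483, -0.001,  0.021]))]
scene fixed_jaw_face [(array([279.7, 204.8]), 0.9, array([ 0.515, -0.07 ,  0.049])), (array([264.5, 201.4]), 0.73, array([ 0.518, -0.024,  0.043]))]
scene jaw_knob [(array([249.1, 178.9]), 0.79, array([0.515, 0.018, 0.09 ]))]
scene jaw_face [(array([264.1, 200. ]), 0.77, array([ 0.518, -0.022,  0.046]))]
scene block_centre [(array([247.1, 244.6]), 0.79, array([ 0.343, -0.123,  0.052])), (array([327.5, 226. ]), 0.69, array([ 0.499, -0.206,  0.049])), (array([271.6, 186.6]), 0.68, array([ 0.524, -0.04 ,  0.083]))]
scene block [(array([372.7, 224.3]), 0.84, array([ 0.618, -0.254,  0.014])), (array([327.4, 242.2]), 0.81, array([ 0.499, -0.208,  0.01 ])), (array([249.4, 263.9]), 0.63, array([ 0.345, -0.125,  0.007]))]
scene dust_brush [(array([266.8, 185.1]), 0.5, array([ 0.521, -0.029,  0.085])), (array([231.5, 241.9]), 0.42, array([ 0.382, -0.043,  0.008]))]
scene plaster_jar [(array([275.2, 204.5]), 0.68, array([ 0.526, -0.048,  0.039]))]
scene sanding_block [(array([231. , 240.5]), 0.55, array([ 0.379,
[... 883 characters left out ...]
[(array([191.8, 162.6]), 0.78, array([0.667, 0.1  , 0.012]))]
top plaster_jar [(array([306.4, 168.2]), 0.84, array([ 0.624, -0.127,  0.07 ]))]
top sanding_block [(array([258.2, 298.8]), 0.71, array([ 0.389, -0.022,  0.025]))]
{'time_s': 1.0, 'q': array([-1.034,  0.359,  0.012,  0.   , -1.224, -0.288]), 'qd': array([-0.001,  0.002, -0.001,  0.001, -0.001, -0.   ]), 'joint_torque': array([ -0.   , -58.239,  29.331,   7.003,   0.012,  -0.   ]), 'tool_pos': array([ 0.166, -0.654,  0.227]), 'orientation': array([-0.124,  0.992, -0.   ,  0.   ]), 'contact_force': array([ 0.25 ,  0.299, -1.054]), 'wrist_torque': array([ 0.038, -0.018, -0.038]), 'grasp_force': 0.0, 'finger_gap': 0.08766669550242343}
```

View pics/scene0.png

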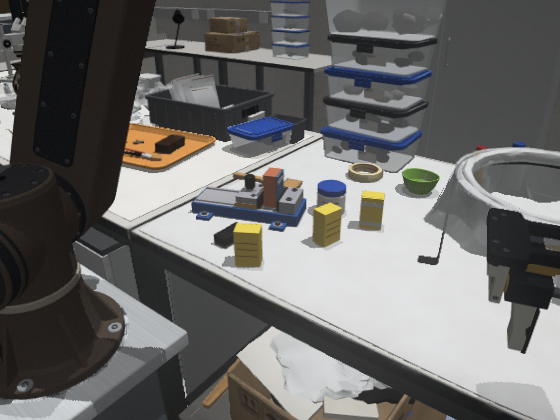

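View pics/top0.png

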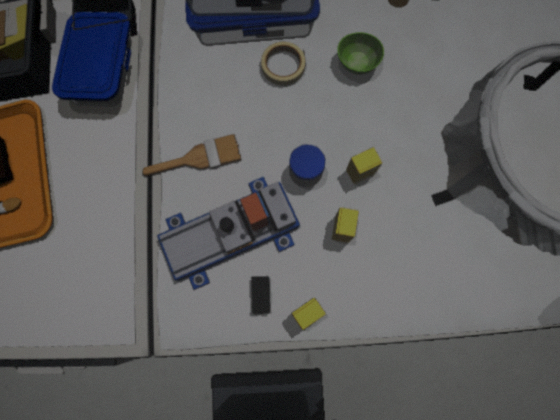

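The terracotta block is the only one between the jaws, at top (255,209) and scene (272,187). The three yellow ones, at top (345,224), (365,163) and (308,314), are the look-alikes. I'll fit the fixture pose from the depth image and check the block in a crop.

Run:
```python
from h import *
np.set_printoptions(precision=4,suppress=True)
d=np.load("top0.npy");c=vision.calibration("top");K=np.array(c["intrinsics"]);D=np.array(c["D"]);T=np.array(c["T"])
v,u=np.mgrid[0:420,0:560]
p=cv2.undistortPoints(np.stack([u,v],-1).reshape(-1,1,2).astype(float),K,D)[:,0]
P=(np.c_[p[:,0],-p[:,1],-np.ones(len(p))]*d.reshape(-1,1))@T[:3,:3].T+T[:3,3]
P=P.reshape(420,560,3);np.save("P0.npy",P)
print("cam",T[:3,3])
roi=np.zeros((420,560),bool);roi[175:285,150:305]=1
yel=0
def rect(lo,hi,extra=True):
    m=roi&(P[...,2]>lo)&(P[...,2]<hi)&extra
    n,l,st,_=cv2.connectedComponentsWithStats(m.astype(np.uint8))
    for i in range(1,n):
        if st[i,4]>60:
            q=P[l==i];r=cv2.minAreaRect((q[:,:2]*1000).astype(np.float32));print(lo,hi,st[i,4],st[i,:2],np.array(r[0]),np.array(r[1]),r[2],"z",np.median(q[:,2]))
rect(.022,.2);rect(.022,.040);rect(.05,.066);rect(.085,.1);rect(.1,.13)
im=cv2.imread("pics/top0.png")[165:295,140:320];cv2.imwrite("pics/crop0.png",cv2.resize(im,None,fx=4.4,fy=4.4,interpolation=cv2.INTER_CUBIC))
```

```text
cam [ 0.3646 -0.0682  0.9442]
0.022 0.2 98 [291 175] [ 613.2442 -109.9428] [30.3014  7.8681] 62.63066101074219 z 0.04852616349526856
0.022 0.2 6750 [157 181] [523.0223  30.3366] [ 97.2487 263.4811] 21.294191360473633 z 0.03233548815681703
0.022 0.2 155 [251 276] [423.9809 -26.4354] [32.3627 15.3486] 86.6503677368164 z 0.02497737206090922
0.022 0.04 3592 [157 181] [523.0223  30.3366] [ 97.2487 263.4811] 21.294191360473633 z 0.029565569196240704
0.022 0.04 155 [251 276] [423.9809 -26.4354] [32.3627 15.3486] 86.6503677368164 z 0.02497737206090922
0.05 0.066 1011 [252 181] [553.726  -48.1799] [84.9933 80.5679] 21.515588760375977 z 0.057252171071672575
0.05 0.066 1208 [209 200] [527.2041  20.2587] [84.7773 58.4226] 20.911762237548828 z 0.05723089607594839
0.085 0.1 156 [219 217] [523.9548  26.4461] [23.3963 22.8947] 88.79251861572266 z 0.09358160031370044
0.1 0.13 576 [240 191] [547.233  -26.6737] [50.5834 36.0025] 20.856414794921875 z 0.10897802072866436
```

View pics/crop0.png

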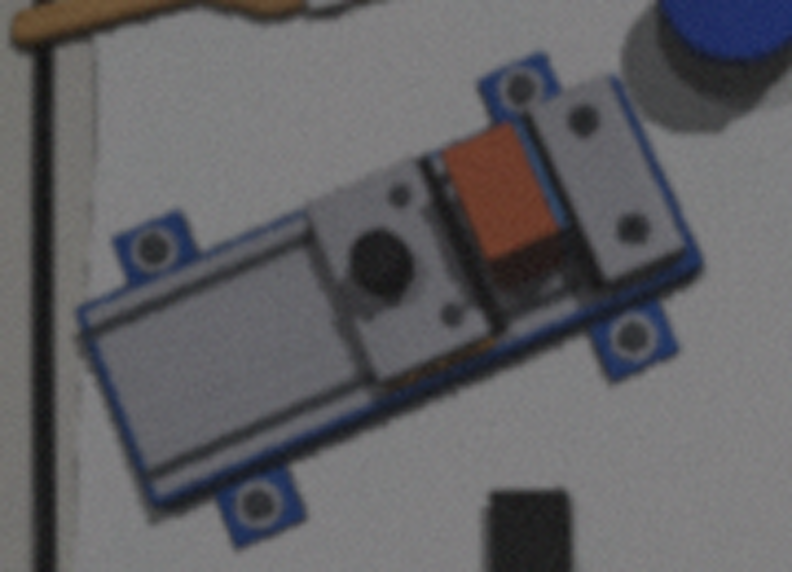

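The crop shows the terracotta block at (500,195), with a blue edge on its fixed-jaw side at (545,170). It stands between the sliding jaw (knob at 380,262) and the fixed jaw. This is the one meant. Fitted fixture pose: origin (0.523, 0.030), +x axis (0.362, -0.932), jaw about 4 mm open.

I'll turn the tool so its x lies along the fixture's x, then move over to the knob.

Request:
step_arm:
  series:
    - [[0,0,-8.1,0,0,0,1],[0,0,-8.1,0,0,0,1],[0,0,-8.1,0,0,0,1],[0,0,-8.1,0,0,0,1],[0,0,-8.1,0,0,0,1]]

```text
time_s: 1.5
tool_pos: [0.1662, -0.6542, 0.2266]
orientation: [-0.462, 0.887, -0.0, -0.0]
contact_force: [0.4, 1.1, 0.0]
finger_gap: 0.0874
grasp_force: 0.0
```

Request:
step_arm:
  series:
    - [[0,0,-8.1,0,0,0,1],[0,0,-8.1,0,0,0,1],[0,0,-8.1,0,0,0,1],[0,0,-8.1,0,0,0,1],[0,0,-8.1,0,0,0,1]]

```text
time_s: 2.0
tool_pos: [0.1662, -0.6542, 0.2266]
orientation: [0.741, -0.672, -0.0, 0.0]
contact_force: [-0.5, 1.0, -0.9]
finger_gap: 0.0874
grasp_force: 0.0
```

Request:
step_arm:
  series:
    - [[0,0,-8.0,0,0,0,1],[0,0,-8.0,0,0,0,1],[0,0,0,-2.5,-2.9,0,0.7],[0,0,0,-2.5,-2.9,0,0.7],[0,0,0,-2.5,-2.9,0,0.7]]

```text
time_s: 2.5
tool_pos: [0.2203, -0.5517, 0.2263]
orientation: [0.825, -0.565, -0.0, -0.0]
contact_force: [0.5, 0.7, 0.1]
finger_gap: 0.0694
grasp_force: 0.0
```

Request:
step_arm:
  series:
    - [[0,0,0,-2.5,-2.9,0,0.7],[0,0,0,-2.5,-2.9,0,0.7],[0,0,0,-2.5,-2.9,0,0.7],[0,0,0,-2.5,-2.9,0,0.7],[0,0,0,-2.5,-2.9,0,0.7]]

```text
time_s: 3.0
tool_pos: [0.3104, -0.3824, 0.2268]
orientation: [0.825, -0.565, 0.0, -0.0]
contact_force: [0.8, 0.7, -0.8]
finger_gap: 0.061
grasp_force: 0.0
```

Request:
step_arm:
  series:
    - [[0,0,0,-2.5,-2.9,0,0.7],[0,0,0,-2.5,-2.9,0,0.7],[0,0,0,-2.5,-2.9,0,0.7],[0,0,0,-2.5,-2.9,0,0.7],[0,0,0,0,0,0,0.7]]

```text
time_s: 3.5
tool_pos: [0.3835, -0.2457, 0.2271]
orientation: [0.827, -0.563, 0.001, -0.0]
contact_force: [-0.6, -0.0, -0.1]
finger_gap: 0.0611
grasp_force: 0.0
```

```bash
cat >> h.py <<'E'
O=np.array([.523,.0303,0]);a=np.deg2rad(-68.8);F=np.array([[np.cos(a),-np.sin(a),0],[np.sin(a),np.cos(a),0],[0,0,1]])
def show(target_fix=None,tilt=0):
    """print pose in the fixture frame, and rotvec deg + shift cm (axes before turn / after turn) to a target; tilt>0: hand leans to +x"""
    s=manip.get_state();Rt=R.from_quat(s["orientation"]).as_matrix();p=F.T@(s["tool_pos"]-O)
    print("t %.2f fix"%s["time_s"],np.round(p*1000,1),"gap %.4f"%s["finger_gap"],"grip %.1f"%s["grasp_force"],"F",np.round(F.T@s["contact_force"],1),"q",np.round(s["q"],2))
    print("tool axes in fix\n",np.round(F.T@Rt,3))
    if target_fix is not None:
        t=np.deg2rad(tilt);z=np.array([-np.sin(t),0,-np.cos(t)]);y=np.array([0,-1,0]);Rg=F@np.c_[np.cross(y,z),y,z]
        rv=np.rad2deg(R.from_matrix(Rt.T@Rg).as_rotvec());dw=O+F@np.array(target_fix)/1000-s["tool_pos"]
        print("turn",np.round(rv,2),"shift cm before",np.round(Rt.T@dw*100,2),"after",np.round(Rg.T@dw*100,2))
E
python3 -c "
from h import *
show([4,-.5,66])"
```

```text
t 3.50 fix [ 206.9 -229.9  227.1] gap 0.0611 grip 0.0 F [-0.2 -0.6 -0.1] q [-0.14 -0.01 -0.45 -0.   -1.13  0.51]
tool axes in fix
 [[ 1.     0.005  0.001]
 [ 0.005 -1.     0.002]
 [ 0.001 -0.002 -1.   ]]
turn [-0.09 -0.03  0.28] shift cm before [-20.18 -23.01  16.13] after [-20.29 -22.94  16.11]
```

Request:
step_arm:
  series:
    - [[0,0,0.3,-2.5,-2.9,0,0.7],[0,0,0,-2.5,-2.9,0,0.7],[0,0,0,-2.5,-2.9,0,0.7],[0,0,0,-2.5,-2.9,0,0.7],[0,0,0,-2.5,-2.9,0,0.7]]

```text
time_s: 4.0
tool_pos: [0.4728, -0.0787, 0.2269]
orientation: [0.824, -0.567, 0.0, -0.0]
contact_force: [1.2, -0.3, 0.6]
finger_gap: 0.0612
grasp_force: 0.0
```

Request:
step_arm:
  series:
    - [[0,0,0,-2.5,-2.9,0,0.7],[0,0,0,-2.5,-2.9,0,0.7],[0,0,0,-2.5,-2.7,0,0.7],[0,0,0,0,0,3,0.7],[0,0,0,0,0,3,0.7]]

```text
time_s: 4.5
tool_pos: [0.5258, 0.0216, 0.1663]
orientation: [0.824, -0.566, 0.001, -0.001]
contact_force: [0.2, -0.6, -0.4]
finger_gap: 0.0611
grasp_force: 0.0
```

```bash
python3 -c "
from h import *
show([4,-.5,66])"
```

```text
t 4.50 fix [  9.1  -0.5 166.3] gap 0.0611 grip 0.0 F [ 0.7 -0.  -0.4] q [ 0.41  0.16 -0.4   0.   -1.   -0.05]
tool axes in fix
 [[ 1.    -0.003 -0.   ]
 [-0.003 -1.     0.002]
 [-0.    -0.002 -1.   ]]
turn [-0.12  0.   -0.16] shift cm before [-0.51  0.02 10.03] after [-0.51 -0.   10.03]
```

Request:
step_arm:
  series:
    - [[0,0,-0.2,-0.5,0,2,0.7],[0,0,0,0,0,2.5,0.7],[0,0,0,0,0,2.5,0.7],[0,0,0,0,0,2,0.7],[0,0,0,0,0,1,0.7]]

```text
time_s: 5.0
tool_pos: [0.5222, 0.0246, 0.0649]
orientation: [0.825, -0.566, -0.001, 0.001]
contact_force: [0.1, 0.2, -0.4]
finger_gap: 0.0611
grasp_force: 0.0
```

Request:
step_arm:
  series:
    - [[0,0,0,0,0,0,0],[0,0,0,0,0,0,0],[0,0,0,0,0,0,0],[0,0,0,0,0,0,0],[0,0,0,0,0,0,0]]
  newtons: 25

```text
time_s: 5.5
tool_pos: [0.5234, 0.0255, 0.0673]
orientation: [0.825, -0.565, 0.0, -0.001]
contact_force: [-0.3, 0.6, -0.4]
finger_gap: 0.027
grasp_force: 0.0
```

Request:
step_arm:
  series:
    - [[0,0,0,-0.5,0,0,0],[0,0,0,-1,0,0,0],[0,0,0,-1,0,0,0],[0,0,0,-1,0,0,0],[0,0,0,-1,0,0,0]]

```text
time_s: 6.0
tool_pos: [0.5076, 0.0685, 0.0672]
orientation: [0.825, -0.565, 0.001, -0.001]
contact_force: [4.6, -2.6, 2.6]
finger_gap: 0.0243
grasp_force: 25.0
```

```bash
python3 -c "
from h import *
show([-93,-.5,66])"
```

```text
t 6.00 fix [-41.2  -0.6  67.2] gap 0.0243 grip 25.0 F [4.1 3.3 2.6] q [ 0.52  0.26 -0.55  0.   -0.76 -0.15]
tool axes in fix
 [[ 1.    -0.     0.   ]
 [-0.    -1.     0.002]
 [ 0.    -0.002 -1.   ]]
turn [-0.12 -0.01 -0.01] shift cm before [-5.18 -0.01  0.12] after [-5.18 -0.01  0.12]
```

Request:
step_arm:
  series:
    - [[0,0,0,-1.1,0,0,0],[0,0,0,-1.1,0,0,0],[0,0,0,-1.1,0,0,0],[0,0,0,-1.1,0,0,0],[0,0,0,-0.8,0,0,0]]

```text
time_s: 6.5
tool_pos: [0.4889, 0.1175, 0.0673]
orientation: [0.825, -0.565, 0.001, -0.001]
contact_force: [5.6, -1.4, 2.0]
finger_gap: 0.0242
grasp_force: 25.0
```

Request:
step_arm:
  series:
    - [[0,0,0,0,0,0,0],[0,0,0,0,0,0,0.9],[0,0,0,0,0,0,0.9],[0,0,0,0,0,0,0.9],[0,0,0,0,0,0,0.9]]

```text
time_s: 7.0
tool_pos: [0.4873, 0.1151, 0.0661]
orientation: [0.825, -0.566, -0.0, 0.001]
contact_force: [-0.3, 0.8, 0.6]
finger_gap: 0.05
grasp_force: 0.0
```

Request:
step_arm:
  series:
    - [[0,0,0,0,0,-2,0.9],[0,0,0,0,0,-4,0.9],[0,0,0,0,0,-4,0.9],[0,0,0,0,0,-4,0.9],[0,0,0,0,0,-4,0.9]]

```text
time_s: 7.5
tool_pos: [0.4874, 0.1151, 0.248]
orientation: [0.825, -0.566, -0.0, 0.0]
contact_force: [1.1, 0.4, 0.2]
finger_gap: 0.0786
grasp_force: 0.0
```

```bash
python3 -c "
from h import *
show([70,1.5,220],40)
im,d=vision.grab_frame('scene');cv2.imwrite('pics/s1.png',cv2.resize(im[140:300,150:370,::-1],None,fx=3.6,fy=3.6))"
```

```text
t 7.50 fix [-92.   -2.5 248. ] gap 0.0786 grip 0.0 F [0.1 1.2 0.2] q [ 0.62  0.05 -0.33 -0.   -1.19 -0.26]
tool axes in fix
 [[ 1.    -0.001  0.   ]
 [-0.001 -1.    -0.001]
 [ 0.     0.001 -1.   ]]
turn [ 2.e-02 -4.e+01 -9.e-02] shift cm before [16.2  -0.42  2.8 ] after [14.21 -0.4  -8.26]
```

View pics/s1.png

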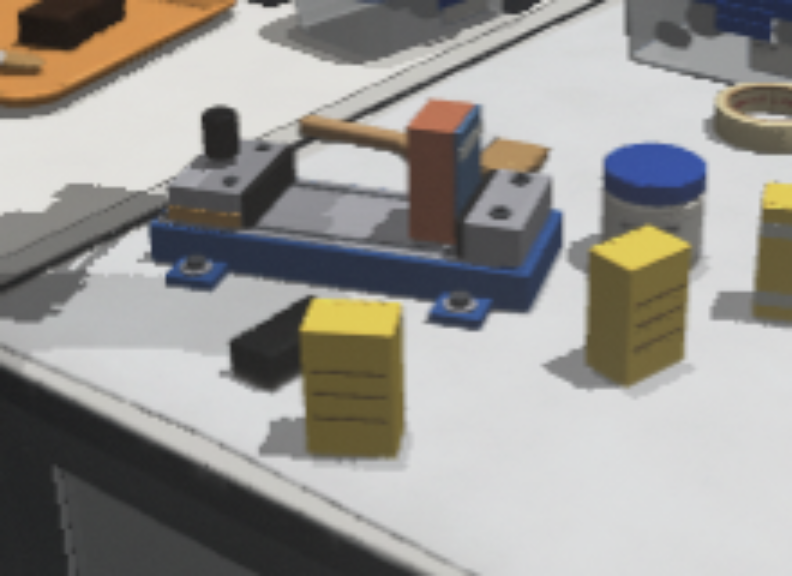

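The jaw is back: the knob shows at (220,130), about 100 mm open. The block still stands at (445,165) with its glazed side to the fixed jaw. I'll grasp it across its 50 mm width with the hand leaning 45° over the fixed jaw.

Request:
step_arm:
  series:
    - [[0,0,0,4,-0.1,0,1],[0,0,0,4,-0.1,0,1],[0,0,0,4,-0.1,0,1],[0,0,0,4,-0.1,0,1],[0,0,0,4,0,0,1]]

```text
time_s: 8.05
tool_pos: [0.564, -0.0711, 0.246]
orientation: [0.825, -0.565, -0.0, 0.0]
contact_force: [1.0, 1.7, 0.2]
finger_gap: 0.0873
grasp_force: 0.0
```

Request:
step_arm:
  series:
    - [[0,-7.5,0,0,0,0,1],[0,-7.5,0,0,0,0,1],[0,-7.5,0,0,0,0,1],[0,-7.5,0,0,0,0,1],[0,-7.5,0,0,0,0,1]]

```text
time_s: 8.55
tool_pos: [0.5643, -0.0699, 0.2469]
orientation: [0.78, -0.535, -0.267, -0.184]
contact_force: [0.1, 0.1, -1.3]
finger_gap: 0.0876
grasp_force: 0.0
```

Request:
step_arm:
  series:
    - [[0,-7.5,0,0,0,0,1],[0,0,0,0,0,0,1]]

```text
time_s: 8.75
tool_pos: [0.5632, -0.0717, 0.2415]
orientation: [0.758, -0.524, -0.321, -0.217]
contact_force: [0.9, -1.0, -0.9]
finger_gap: 0.0877
grasp_force: 0.0
```

```bash
python3 -c "
from h import *
show([126,1.7,144],45)"
```

```text
t 8.75 fix [109.6   0.7 241.5] gap 0.0877 grip 0.0 F [ 1.3  0.5 -0.9] q [-0.24  0.51  0.28 -0.64 -1.82  0.6 ]
tool axes in fix
 [[ 0.7   -0.006 -0.714]
 [-0.009 -1.    -0.001]
 [-0.714  0.007 -0.7  ]]
turn [ 0.06  0.56 -0.54] shift cm before [ 8.11 -0.19  5.66] after [ 8.06 -0.1   5.74]
```

Request:
step_arm:
  series:
    - [[0,0.6,-0.5,2.7,0,1.9,1],[0,0,0,2.7,0,1.9,1],[0,0,0,2.7,-0.1,1.9,1],[0,0,0,0,0,0,1]]

```text
time_s: 9.15
tool_pos: [0.5696, -0.0845, 0.1449]
orientation: [0.765, -0.521, -0.314, -0.214]
contact_force: [-0.3, 0.6, -0.4]
finger_gap: 0.0877
grasp_force: 0.0
```

```bash
python3 -c "
from h import *
show([55,1.7,73],45)
im,d=vision.grab_frame('scene');cv2.imwrite('pics/s2.png',cv2.resize(im[100:300,150:420,::-1],None,fx=2.9,fy=2.9))"
```

```text
t 9.15 fix [123.9   1.9 144.9] gap 0.0877 grip 0.0 F [-0.6 -0.1 -0.4] q [-0.25  0.61  0.21 -0.61 -1.68  0.72]
tool axes in fix
 [[ 0.712  0.005 -0.702]
 [ 0.003 -1.    -0.004]
 [-0.702  0.001 -0.712]]
turn [ 0.22 -0.38  0.18] shift cm before [ 0.15 -0.02  9.95] after [0.21 0.02 9.95]
```

View pics/s2.png

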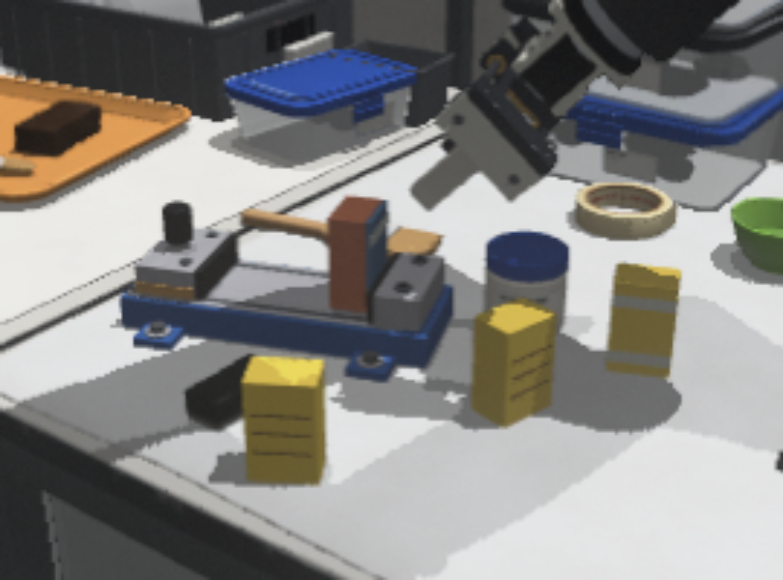

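The hand leans 45° with its fingertips at (425,195), aimed at the block's top at (360,215), and it is well clear of the jar. Next I go in along the tool axis and grip.

Request:
step_arm:
  series:
    - [[0,-0.4,0,0.2,0,2,1],[0,0,0,0,0,2.5,1],[0,0,0,0,0,2.5,1],[0,0,0,0,0,2,1],[0,0,0,0,0,1,1]]

```text
time_s: 9.7
tool_pos: [0.5469, -0.0197, 0.078]
orientation: [0.766, -0.519, -0.313, -0.217]
contact_force: [0.4, -0.5, -0.2]
finger_gap: 0.0876
grasp_force: 0.0
```

Request:
step_arm:
  series:
    - [[0,0,0,0,0,0,0.3],[0,0,0,0,0,0,0.3],[0,0,0,0,0,0,0.3],[0,0,0,0,0,0,0.3],[0,0,0,0,0,0,0.3]]
  newtons: 25

```text
time_s: 10.2
tool_pos: [0.5468, -0.0215, 0.077]
orientation: [0.765, -0.519, -0.313, -0.217]
contact_force: [-3.1, -2.2, 0.9]
finger_gap: 0.0532
grasp_force: 1.2
```

```bash
python3 -c "
from h import *
show([55,1.7,73],45)"
```

```text
t 10.20 fix [56.9  3.5 77. ] gap 0.0532 grip 1.2 F [ 0.9 -3.7  0.9] q [-0.18  0.62  0.06 -0.65 -1.5   0.77]
tool axes in fix
 [[ 0.71   0.005 -0.704]
 [ 0.008 -1.     0.001]
 [-0.704 -0.006 -0.71 ]]
turn [-0.03 -0.22  0.46] shift cm before [0.15 0.18 0.42] after [0.15 0.18 0.42]
```

Request:
step_arm:
  series:
    - [[0,0,0,0,0.1,0,0.3],[0,0,0,0,0,0,0.3],[0,0,0,0,0,0,0.3]]

```text
time_s: 10.5
tool_pos: [0.5461, -0.0216, 0.077]
orientation: [0.765, -0.519, -0.313, -0.217]
contact_force: [0.5, -1.0, 3.9]
finger_gap: 0.0497
grasp_force: 25.0
```

```bash
python3 -c "
from h import *
show([17,1.7,97],45)"
```

```text
t 10.50 fix [56.8  2.8 77. ] gap 0.0497 grip 25.0 F [1.1 0.1 3.9] q [-0.18  0.62  0.06 -0.65 -1.5   0.77]
tool axes in fix
 [[ 0.71   0.005 -0.704]
 [ 0.008 -1.     0.001]
 [-0.704 -0.007 -0.71 ]]
turn [-0.05 -0.23  0.48] shift cm before [-4.23  0.07  1.38] after [-4.23  0.11  1.4 ]
```

Request:
step_arm:
  series:
    - [[0,0,0,-0.7,0,-0.7,0.3],[0,0,0,-0.7,0,-0.7,0.3],[0,0,0,-1.4,0,1.4,0.3],[0,0,0,-1.4,0,1.4,0.3],[0,0,0,0,0,0,0.3]]

```text
time_s: 11.0
tool_pos: [0.5297, 0.0187, 0.0968]
orientation: [0.765, -0.519, -0.314, -0.217]
contact_force: [0.3, -0.4, -3.6]
finger_gap: 0.05
grasp_force: 25.0
```

```bash
python3 -c "
from h import *
show([17,1.7,97],45)"
```

```text
t 11.00 fix [13.2  2.1 96.8] gap 0.0500 grip 25.0 F [ 0.5  0.1 -3.6] q [-0.13  0.56  0.01 -0.67 -1.49  0.73]
tool axes in fix
 [[ 0.708  0.007 -0.706]
 [ 0.009 -1.    -0.001]
 [-0.706 -0.006 -0.708]]
turn [ 0.04 -0.1   0.53] shift cm before [ 0.25  0.04 -0.28] after [ 0.25  0.04 -0.28]
```

Request:
step_arm:
  series:
    - [[0,6,0,0,0,0,0.3],[0,6,0,0,0,0,0.3],[0,6,0,0,0,0,0.3],[0,6,0,0,0,0,0.3],[0,6,0,0,0,0,0.3]]

```text
time_s: 11.5
tool_pos: [0.531, 0.0164, 0.0969]
orientation: [0.82, -0.558, -0.103, -0.075]
contact_force: [0.3, -0.9, -4.0]
finger_gap: 0.05
grasp_force: 25.0
```

```bash
python3 -c "
from h import *
show([25,1.7,97],-40)"
```

```text
t 11.50 fix [15.8  2.4 96.9] gap 0.0500 grip 25.0 F [ 1. -0. -4.] q [ 0.2   0.32 -0.28 -0.3  -1.03  0.34]
tool axes in fix
 [[ 0.968  0.006 -0.252]
 [ 0.008 -1.     0.006]
 [-0.252 -0.008 -0.968]]
turn [-0.52 54.62  0.24] shift cm before [ 0.88  0.08 -0.24] after [0.71 0.07 0.58]
```

Good, the block follows the hand. I'll carry on turning.

Request:
step_arm:
  series:
    - [[0,6,0,0,0,0,0.3],[0,6,0,0,0,0,0.3],[0,6,0,0,0,0,0.3],[0,6,0,0,0,0,0.3],[0,6,0,0,0,0,0.3]]

```text
time_s: 12.0
tool_pos: [0.5304, 0.0168, 0.0967]
orientation: [0.819, -0.557, 0.113, 0.072]
contact_force: [0.7, -1.7, -3.3]
finger_gap: 0.0497
grasp_force: 25.0
```

Request:
step_arm:
  series:
    - [[0,6,0,0,0,0,0.3],[0,6,0,0,0,0,0.3],[0,6,0,0,0,0,0.3],[0,6,0,0,0,0,0.3],[0,0,0,0,0,0,0.3]]

```text
time_s: 12.5
tool_pos: [0.5301, 0.0165, 0.095]
orientation: [0.779, -0.529, 0.28, 0.188]
contact_force: [0.8, -0.1, -4.4]
finger_gap: 0.0499
grasp_force: 25.0
```

```bash
python3 -c "
from h import *
show([25,1.7,48],-40)
im,d=vision.grab_frame('scene');cv2.imwrite('pics/s3.png',cv2.resize(im[100:300,150:420,::-1],None,fx=2.9,fy=2.9))"
```

```text
t 12.50 fix [15.4  1.6 95. ] gap 0.0499 grip 25.0 F [ 0.4  0.7 -4.4] q [ 0.74  0.31 -0.91  0.9  -0.86 -1.14]
tool axes in fix
 [[ 0.773  0.009  0.635]
 [ 0.005 -1.     0.008]
 [ 0.635 -0.003 -0.773]]
turn [-0.48  0.61  0.29] shift cm before [-2.24  0.01  4.24] after [-2.29 -0.01  4.22]
```

View pics/s3.png

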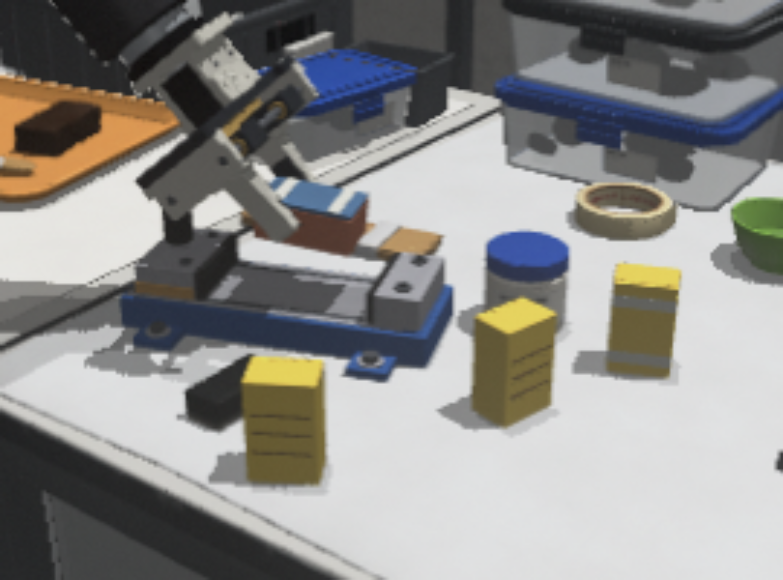

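The glazed face is up (310,195) and the hand leans back over the knob. I'll lower it step by step.

Request:
step_arm:
  series:
    - [[0,0,0,0.8,0,0.6,0.3],[0,0,0,-0.6,0,0.8,0.3],[0,0,0,-0.6,0,0.8,0.3],[0,0,0,-0.6,0,0.8,0.3],[0,0,0,0,0,0,0.3]]

```text
time_s: 13.05
tool_pos: [0.5349, 0.0041, 0.0654]
orientation: [0.778, -0.531, 0.278, 0.187]
contact_force: [-0.1, -0.5, -4.3]
finger_gap: 0.0501
grasp_force: 25.0
```

```bash
python3 -c "
from h import *
show([25,1.7,48],-40)
im,d=vision.grab_frame('scene');cv2.imwrite('pics/s4.png',cv2.resize(im[140:260,170:320,::-1],None,fx=4.8,fy=4.8))"
```

```text
t 13.05 fix [28.8  1.6 65.4] gap 0.0501 grip 25.0 F [ 0.4 -0.2 -4.3] q [ 0.68  0.36 -0.94  1.   -0.8  -1.21]
tool axes in fix
 [[ 0.775  0.004  0.632]
 [ 0.    -1.     0.006]
 [ 0.632 -0.004 -0.775]]
turn [-0.33  0.82  0.02] shift cm before [-1.39 -0.01  1.11] after [-1.41 -0.01  1.09]
```

View pics/s4.png

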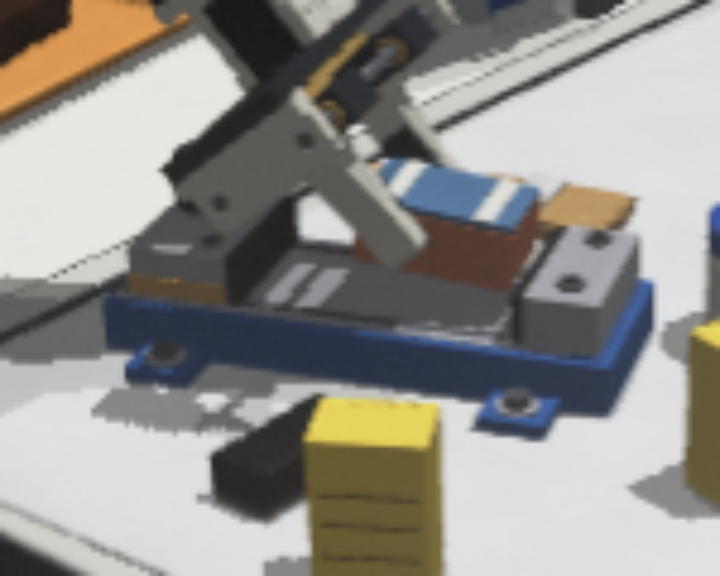

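The block is about 18 mm above the bed with its glazed face up (450,195). The hand is free of the knob, with no added force.

Request:
step_arm:
  series:
    - [[0,0,0,-0.4,0,0.3,0.3],[0,0,0,-0.4,0,0.3,0.3],[0,0,0,-0.3,0,0.3,0.3],[0,0,0,-0.2,0,0.2,0.3],[0,0,0,0,0,0,0.3]]

```text
time_s: 13.6
tool_pos: [0.5343, 0.0081, 0.0496]
orientation: [0.778, -0.531, 0.279, 0.187]
contact_force: [0.1, -0.2, -3.6]
finger_gap: 0.0498
grasp_force: 25.0
```

```bash
python3 -c "
from h import *
show([25,1.7,48],-40)"
```

```text
t 13.60 fix [24.8  2.5 49.6] gap 0.0498 grip 25.0 F [ 0.2  0.  -3.6] q [ 0.67  0.38 -0.96  1.05 -0.77 -1.26]
tool axes in fix
 [[ 0.775  0.006  0.632]
 [ 0.001 -1.     0.008]
 [ 0.632 -0.005 -0.775]]
turn [-0.44  0.79  0.04] shift cm before [-0.09  0.09  0.14] after [-0.09  0.08  0.14]
```

Down 2 mm more, then open. The block drops its last few degrees, and I retreat along the tool axis.

Request:
step_arm:
  series:
    - [[0,0,0,-0.1,0,0.2,0.3],[0,0,0,0,0,0,0.3],[0,0,0,0,0,0,0.8],[0,0,0,0,0,0,0.8],[0,0,0,0,0,0,0.8]]

```text
time_s: 14.1
tool_pos: [0.5348, 0.0077, 0.0481]
orientation: [0.778, -0.531, 0.279, 0.186]
contact_force: [0.1, -0.5, 0.6]
finger_gap: 0.0672
grasp_force: 0.0
```

Request:
step_arm:
  series:
    - [[0,0,0,0,0,0,0.8],[0,0,0,0,0,0,0.8],[0,0,0,1.5,0,-1.5,0.8],[0,0,0,1.5,0,-1.5,0.8],[0,0,0,1.5,0,-2,0.8]]

```text
time_s: 14.6
tool_pos: [0.5349, 0.0039, 0.1153]
orientation: [0.778, -0.531, 0.279, 0.187]
contact_force: [-0.1, 0.5, 0.9]
finger_gap: 0.07
grasp_force: 0.0
```

```bash
python3 -c "
from h import *
show([-92,-.5,200],0)"
```

```text
t 14.60 fix [ 29.    1.6 115.3] gap 0.0700 grip 0.0 F [-0.6  0.1  0.9] q [ 0.72  0.28 -0.89  0.88 -0.89 -1.08]
tool axes in fix
 [[ 0.775  0.005  0.632]
 [ 0.001 -1.     0.006]
 [ 0.632 -0.004 -0.775]]
turn [ -0.34 -39.22   0.18] shift cm before [ -4.02   0.11 -14.21] after [-12.1    0.21  -8.47]
```

Request:
step_arm:
  series:
    - [[0,0,0,2.6,0,-3.1,0.7],[0,0,0,2.6,0,-3.1,0.7],[0,0,0,0,0,0,0.7],[0,-6.5,0,0,0,0,0.7],[0,-6.5,0,0,0,0,0.7]]

```text
time_s: 15.1
tool_pos: [0.5351, 0.004, 0.1957]
orientation: [0.806, -0.548, 0.188, 0.124]
contact_force: [0.4, -0.2, 0.8]
finger_gap: 0.0613
grasp_force: 0.0
```

Request:
step_arm:
  series:
    - [[0,-6.5,0,0,0,0,0.7],[0,-6.5,0,0,0,0,0.7],[0,-6.5,0,0,0,0,0.7],[0,-6.7,0,0,0,0,0.7],[0,0,0,0,0,0,0.7]]

```text
time_s: 15.6
tool_pos: [0.5367, 0.0021, 0.1964]
orientation: [0.825, -0.564, 0.001, -0.005]
contact_force: [0.2, -0.7, 0.5]
finger_gap: 0.0612
grasp_force: 0.0
```

Request:
step_arm:
  series:
    - [[0,0,0,-3,0,0,0.7],[0,0,0,-3,0,0,0.7],[0,0,0,-3,0,0,0.7],[0,0,0,-3,0,0,0.7],[0,0,0,0,0,0,0.7]]

```text
time_s: 16.1
tool_pos: [0.4902, 0.1169, 0.1956]
orientation: [0.827, -0.562, 0.002, -0.002]
contact_force: [0.6, -0.1, 0.4]
finger_gap: 0.0615
grasp_force: 0.0
```

```bash
python3 -c "
from h import *
np.set_printoptions(precision=4,suppress=True)
im,d=vision.grab_frame('scene');cv2.imwrite('pics/s5.png',cv2.resize(im[140:260,170:320,::-1],None,fx=4.8,fy=4.8))
r=vision.landmark_of('jaw_knob','scene')[0];print(r, F.T@(at_z('scene',r['uv'],.082)-O))
show([-92,-.5,66],0)"
```

```text
{'uv': [214.2, 174.5], 'score': 0.77} [-0.0884  0.0077  0.082 ]
t 16.20 fix [-90.9   0.8 195.6] gap 0.0612 grip 0.0 F [-0.1 -0.9  0.4] q [ 0.62  0.1  -0.41  0.   -1.06 -0.25]
tool axes in fix
 [[ 1.     0.007  0.001]
 [ 0.007 -1.     0.006]
 [ 0.001 -0.006 -1.   ]]
turn [-0.32 -0.08  0.42] shift cm before [-0.13  0.2  12.96] after [-0.11  0.13 12.96]
```

View pics/s5.png

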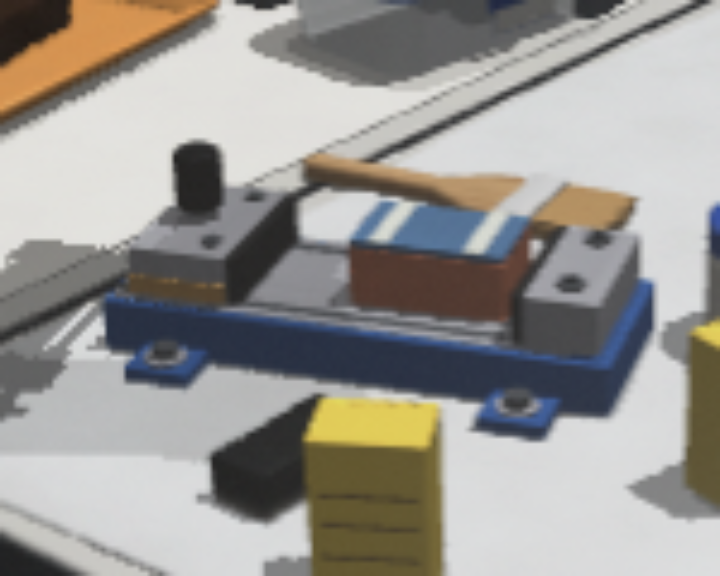

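The block lies flat at (440,260), glazed face up and square, between the jaws. The knob is at (198,175). I'll go down on the knob and close the jaw.

Request:
step_arm:
  series:
    - [[0,0,0.4,-0.1,0.1,3,0.7],[0,0,0,0,0,3,0.7],[0,0,0,0,0,3,0.7],[0,0,0,0,0,2.5,0.7],[0,0,0,0,0,1.3,0.7]]

```text
time_s: 16.7
tool_pos: [0.4897, 0.1141, 0.0655]
orientation: [0.824, -0.566, 0.001, -0.001]
contact_force: [-0.6, -0.8, -0.3]
finger_gap: 0.0612
grasp_force: 0.0
```

Request:
step_arm:
  series:
    - [[0,0,0,0,0,0,0],[0,0,0,0,0,0,0],[0,0,0,0,0,0,0],[0,0,0,0,0,0,0],[0,0,0,0,0,0,0]]
  newtons: 30

```text
time_s: 17.2
tool_pos: [0.491, 0.1158, 0.0686]
orientation: [0.825, -0.566, 0.002, -0.003]
contact_force: [-9.9, -1.9, 6.5]
finger_gap: 0.0267
grasp_force: 5.7
```

Request:
step_arm:
  series:
    - [[0,0,0,0,0,0,0],[0,0,0,0.5,0,0,0],[0,0,0,1,0,0,0],[0,0,0,1,0,0,0],[0,0,0,1,0,0,0]]

```text
time_s: 17.7
tool_pos: [0.5023, 0.0827, 0.0684]
orientation: [0.825, -0.566, 0.001, -0.002]
contact_force: [-6.8, 1.0, 7.5]
finger_gap: 0.0242
grasp_force: 30.0
```

```bash
python3 -c "
from h import *
show([-36,-.5,66],0)"
```

```text
t 17.70 fix [-56.3  -0.4  68.4] gap 0.0242 grip 30.0 F [-3.4 -6.   7.5] q [ 0.55  0.25 -0.56  0.   -0.76 -0.18]
tool axes in fix
 [[ 1.    -0.002 -0.   ]
 [-0.002 -1.     0.004]
 [-0.    -0.004 -1.   ]]
turn [-0.26  0.02 -0.09] shift cm before [2.03 0.01 0.23] after [2.03 0.01 0.24]
```

Request:
step_arm:
  series:
    - [[0,0,0,0.5,0,0,0],[0,0,0,0.5,0,0,0],[0,0,0,0.4,0,0,0],[0,0,0,0.3,0,0,0],[0,0,0,0.1,0,0,0]]

```text
time_s: 18.2
tool_pos: [0.5086, 0.066, 0.0683]
orientation: [0.825, -0.566, 0.001, -0.002]
contact_force: [-8.1, 2.6, 7.2]
finger_gap: 0.024
grasp_force: 30.0
```

```bash
python3 -c "
from h import *
show([-36,-.5,66],0)"
```

```text
t 18.20 fix [-38.5  -0.5  68.3] gap 0.0240 grip 30.0 F [-5.3 -6.6  7.2] q [ 0.51  0.26 -0.55  0.   -0.76 -0.14]
tool axes in fix
 [[ 1.    -0.002 -0.001]
 [-0.002 -1.     0.004]
 [-0.001 -0.004 -1.   ]]
turn [-0.25  0.03 -0.12] shift cm before [0.25 0.   0.23] after [0.25 0.   0.23]
```

Request:
step_arm:
  series:
    - [[0,0,0,0.1,0,0,0],[0,0,0,0.1,0,0,0],[0,0,0,0,0,0,0]]

```text
time_s: 18.5
tool_pos: [0.5094, 0.0643, 0.0683]
orientation: [0.825, -0.566, 0.001, -0.002]
contact_force: [-7.6, 1.7, 8.7]
finger_gap: 0.0238
grasp_force: 30.0
```

```bash
python3 -c "
from h import *
show([-36,-.5,66],0)"
```

```text
t 18.50 fix [-36.6  -0.4  68.3] gap 0.0238 grip 30.0 F [-4.3 -6.5  8.7] q [ 0.51  0.26 -0.55  0.   -0.76 -0.14]
tool axes in fix
 [[ 1.    -0.002 -0.   ]
 [-0.002 -1.     0.004]
 [-0.    -0.004 -1.   ]]
turn [-0.25  0.03 -0.11] shift cm before [0.06 0.01 0.23] after [0.06 0.01 0.23]
```

Request:
step_arm:
  series:
    - [[0,0,0,0.1,0,0,0],[0,0,0,0.1,0,0,0],[0,0,0,0,0,0,0]]

```text
time_s: 18.8
tool_pos: [0.51, 0.0624, 0.0684]
orientation: [0.825, -0.566, 0.001, -0.002]
contact_force: [-6.9, 1.9, 7.5]
finger_gap: 0.0238
grasp_force: 30.0
```

```bash
python3 -c "
from h import *
show([-36,-.5,66],0)"
```

```text
t 18.80 fix [-34.6  -0.5  68.4] gap 0.0238 grip 30.0 F [-4.2 -5.8  7.5] q [ 0.5   0.26 -0.55  0.   -0.76 -0.14]
tool axes in fix
 [[ 1.    -0.002 -0.   ]
 [-0.002 -1.     0.004]
 [-0.    -0.004 -1.   ]]
turn [-0.25  0.03 -0.1 ] shift cm before [-0.14  0.01  0.24] after [-0.14  0.    0.24]
```

Request:
step_arm:
  series:
    - [[0,0,0,0.1,0,0,0],[0,0,0,0,0,0,0]]

```text
time_s: 19.0
tool_pos: [0.5104, 0.0615, 0.0683]
orientation: [0.825, -0.566, 0.001, -0.002]
contact_force: [-6.8, 3.0, 7.5]
finger_gap: 0.024
grasp_force: 30.0
```

Request:
step_arm:
  series:
    - [[0,0,0,0.1,0,0,0],[0,0,0,0,0,0,0]]

```text
time_s: 19.2
tool_pos: [0.5108, 0.0606, 0.0684]
orientation: [0.825, -0.566, 0.001, -0.002]
contact_force: [-7.0, 3.0, 7.8]
finger_gap: 0.0241
grasp_force: 30.0
```

```bash
python3 -c "
from h import *
show([-36,-.5,66],0)
im,d=vision.grab_frame('scene');cv2.imwrite('pics/s6.png',cv2.resize(im[150:250,190:310,::-1],None,fx=6,fy=6,interpolation=cv2.INTER_CUBIC))"
```

```text
t 19.20 fix [-32.7  -0.5  68.4] gap 0.0241 grip 30.0 F [-5.3 -5.4  7.8] q [ 0.5   0.26 -0.55  0.   -0.76 -0.13]
tool axes in fix
 [[ 1.    -0.002 -0.001]
 [-0.002 -1.     0.004]
 [-0.001 -0.004 -1.   ]]
turn [-0.25  0.03 -0.1 ] shift cm before [-0.33  0.01  0.24] after [-0.33  0.    0.24]
```

View pics/s6.png

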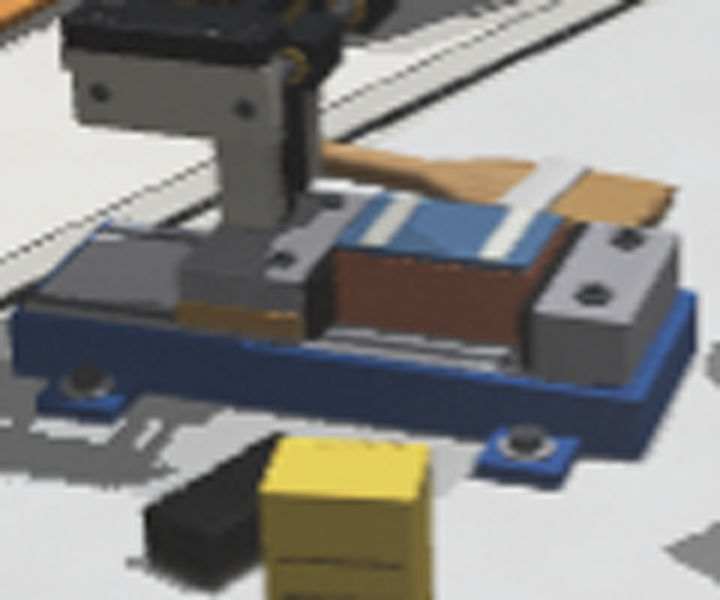

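The block touches the sliding jaw at (335,285), and a sliver may remain at the fixed jaw at (528,320). The force is still only sliding friction, so I'll push on in 1 mm steps until it rises.

Request:
step_arm:
  series:
    - [[0,0,0,0.1,0,0,0],[0,0,0,0,0,0,0]]

```text
time_s: 19.45
tool_pos: [0.511, 0.06, 0.0684]
orientation: [0.825, -0.566, 0.001, -0.002]
contact_force: [-8.4, 4.4, 8.2]
finger_gap: 0.0242
grasp_force: 30.0
```

Request:
step_arm:
  series:
    - [[0,0,0,0.1,0,0,0],[0,0,0,0,0,0,0]]

```text
time_s: 19.65
tool_pos: [0.511, 0.0599, 0.0683]
orientation: [0.825, -0.566, 0.0, -0.003]
contact_force: [-12.2, 11.7, 10.8]
finger_gap: 0.0245
grasp_force: 30.0
```

```bash
python3 -c "
from h import *
show()"
```

```text
t 19.65 fix [-32.   -0.5  68.3] gap 0.0245 grip 30.0 F [-15.3  -7.2  10.8] q [ 0.5   0.26 -0.54 -0.   -0.76 -0.13]
tool axes in fix
 [[ 1.    -0.002 -0.002]
 [-0.002 -1.     0.005]
 [-0.002 -0.005 -1.   ]]
```

Fx has risen to 15 N and the motion has stopped, so the block is clamped. Release and retreat.

Request:
step_arm:
  series:
    - [[0,0,0,0,0,0,0.7],[0,0,0,0,0,0,0.7],[0,0,0,0,0,0,0.7],[0,0,0,0,0,0,0.7],[0,0,0,0,0,-1.5,0.7]]

```text
time_s: 20.15
tool_pos: [0.5116, 0.0582, 0.0815]
orientation: [0.824, -0.566, 0.001, -0.001]
contact_force: [-0.2, -0.3, 0.5]
finger_gap: 0.0581
grasp_force: 0.0
```

Request:
step_arm:
  series:
    - [[0,0,0,0,0,-3,0.7],[0,0,0,0,0,-4,0.7],[0,0,0,0,0,-4,0.7],[0,0,0,0,0,-4,0.7],[0,0,0,0,0,0,0.7]]

```text
time_s: 20.65
tool_pos: [0.5149, 0.0591, 0.2389]
orientation: [0.825, -0.565, 0.005, -0.006]
contact_force: [0.5, -0.0, -0.8]
finger_gap: 0.0617
grasp_force: 0.0
```

```bash
python3 -c "
from h import *
np.set_printoptions(precision=4,suppress=True)
show()
im,d=vision.grab_frame('scene');cv2.imwrite('pics/s7.png',cv2.resize(im[150:250,190:310,::-1],None,fx=6,fy=6,interpolation=cv2.INTER_CUBIC))
for l,z in(('jaw_knob',.082),('block_centre',.048),('jaw_face',.03),('fixed_jaw_face',.03)):
  for r in vision.landmark_of(l,'scene')[:3]: print(l,r, F.T@(at_z('scene',r['uv'],z)-O))"
```

```text
t 20.65 fix [-29.8   2.9 238.9] gap 0.0617 grip 0.0 F [ 0.2  0.5 -0.8] q [ 0.5   0.08 -0.32  0.   -1.15 -0.13]
tool axes in fix
 [[ 1.    -0.001  0.001]
 [-0.001 -1.     0.016]
 [ 0.001 -0.016 -1.   ]]
jaw_knob {'uv': [235.5, 176.4], 'score': 0.97} [-0.0346  0.0106  0.082 ]
block_centre {'uv': [248.0, 246.9], 'score': 0.94} [ 0.0797 -0.2248  0.048 ]
block_centre {'uv': [262.1, 195.7], 'score': 0.92} [ 0.037  -0.0066  0.048 ]
block_centre {'uv': [367.8, 211.2], 'score': 0.91} [ 0.2858 -0.0189  0.048 ]
jaw_face {'uv': [248.1, 202.3], 'score': 0.69} [ 0.0042 -0.0144  0.03  ]
jaw_face {'uv': [231.7, 176.2], 'score': 0.25} [-0.0905  0.1201  0.03  ]
jaw_face {'uv': [328.8, 215.3], 'score': 0.24} [ 0.2007 -0.0274  0.03  ]
fixed_jaw_face {'uv': [279.3, 202.9], 'score': 0.95} [0.0765 0.0022 0.03  ]
```

View pics/s7.png

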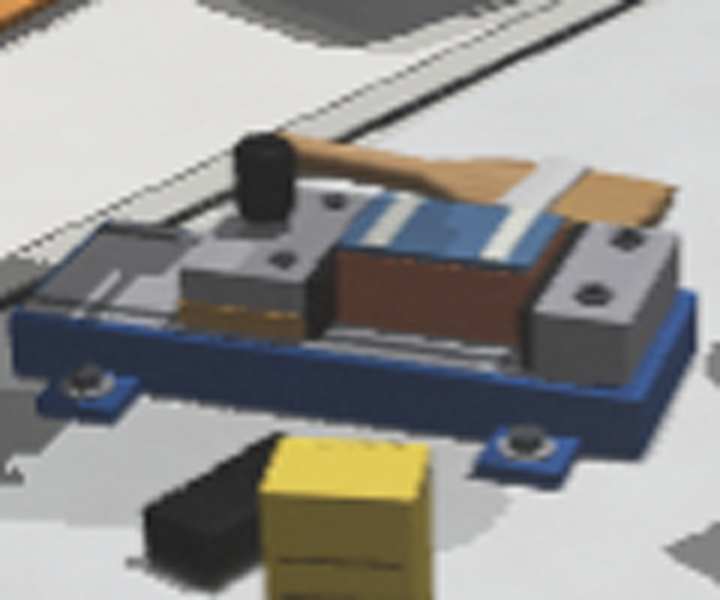

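The block lies flat and square between the two linings (330 to 530, 290), glazed face up with no visible gap, and the hand is clear. The bystanders in view have not moved. Handing in.

```bash
python3 -c "
from station import manip
print(manip.close_job())"
```

```text
the job is handed in; nothing more can be done
None
```

I handed the job in at about 21 s: the block lies glazed face up, clamped by its two ends between the jaws with no visible gap, and the brush, jar and sanding block were not touched; no verdict came back.

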